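# Hang the gauge plate on the angle plate's twin pins

## Task

Take the wide gauge plate with the two holes out of the wooden rack and hang it by both holes on the two dowel pins of the angle plate, pushed fully home so that it hangs level and flush against the upright face. Feel it onto the pins gently, never forcing it against the pins or the face, and leave the other instruments where they are.

Things in the scene. Friction and masses are not known exactly. Their poses are not given: they have to be found in the camera images.
- gauge_plate: bare aluminium plate standing on edge in one of the rack's two slots: 160 mm wide, 120 mm high, 8 mm thick, about 0.4 kg. Origin: middle of its bottom edge, mid-thickness; x across its thickness, y along its width, z up. Two through holes of 12 mm centred at y = -50 and +50, z = 65 mm. A notch 60 mm wide and 15 mm high in the middle of the bottom edge. Both faces are alike.
- plate_top (a point): middle of the gauge plate's top edge (120 mm above its origin, axes as the plate's): pinch it here from above, the jaws across the 8 mm thickness.
- angle_plate: grey cast-iron angle plate fixed on the black granite. Origin: on the granite's top, at the middle of the foot of the upright working face; the face is the plane x = 0 and looks along -x; y runs along it, z up. Upright 160 mm wide, 130 high, 22 thick; foot and webs lie behind it (to x = +112 mm). The hung plate's bottom edge is 44 mm above the granite, its top 34 mm above the upright.
- slot_mid (a point): middle of the T-slot in that face (z = 110 mm, axes as the angle plate's). A bar in the slot holds two horizontal dowel pins, 10 mm thick, 100 mm apart, standing 30 mm out along -x (last 1.5 mm tapered to 7.6 mm). It is clamped by hand: the pins' midpoint lies anywhere from y = -16 to +16 mm of this point, unmeasured, to be found by sight or feel; it will not slide below 80 N.
- rack: fixed wooden rack, 140 mm (x) by 130 mm (y), 42 mm high, on the granite. Origin: middle of its underside. Two slots along its y, 11 mm wide, 30 mm deep (floor 12 mm up), centred at x = -35 and +35 mm; each holds one plate upright, the gauge plate in either one.
- short_plate: bystander in the rack's other slot: aluminium plate 100 by 100 by 8 mm with one central hole of 30 mm. Origin: middle of its bottom edge.
- v_block: bystander: steel V-block, 60 x 45 x 50 mm, on the granite. Origin: middle of its underside.
- ring_gauge: bystander: steel ring gauge, 64 mm across, 22 mm high, lying on the granite. Origin: middle of its underside.
- parallel: bystander: dark steel parallel bar 150 x 12 x 30 mm standing on its narrow side on the granite. Origin: middle of its underside.
- micrometer: bystander: micrometer lying on the granite, about 165 x 55 mm, 18 mm high. Origin: near the centre of its bow.
- square_cylinder: bystander: steel cylinder square, 60 mm across, 120 mm high, on the granite. Origin: middle of its underside.
- gauge_block_case: bystander: dark wooden tray of gauge blocks, 100 x 160 x 32 mm, on the bench left of the granite. Origin: middle of its underside.
- height_gauge: bystander, fixed: digital height gauge, base 90 x 60 mm, 340 mm tall, in the far right corner of the granite. Origin: middle of its underside. The granite is 500 x 800 mm, its top 80 mm above the bench.

How it is judged:
At the end, for the whole second after the job is handed in: the gauge plate, released and still, hangs by both holes on both pins: its near face within 2.5 mm of the angle plate's upright face and parallel to it within 2 degrees, level within 2 degrees, its bottom edge 41 to 47 mm above the granite, its middle within 20 mm of the middle of the angle plate (x of gauge_plate in the frame of angle_plate between -0.0065 and 0 m and z of gauge_plate in the frame of angle_plate between 0.041 and 0.047 m and y of gauge_plate in the frame of angle_plate between -0.02 and 0.02 m and angle between the x axis of gauge_plate and the x axis of angle_plate, either way round below 0.035 rad and angle between gauge_plate's own z axis and vertical below 0.035 rad and linear speed of gauge_plate below 0.01 m/s); the robot touches nothing.
It fails at once if the gauge plate is pressed against the pins or the angle plate with more than 25 N (contact force between gauge_plate and angle_plate above 25 N).
It fails at once if the short plate is taken from its slot or shifted by more than 15 mm (distance of short_plate from where it was at the start of the episode above 0.015 m).
It fails at once if a bystander is shifted by more than 15 mm (distance of any of v_block, ring_gauge, parallel, micrometer, square_cylinder, gauge_block_case from where it was at the start of the episode above 0.015 m).
It also fails if it takes over 67 s, if anything falls off the work surface, if the arm or the gripper's body presses on something with over 40 N, if the wrist force passes 120 N, or if a joint passes its speed limit or range.

## Robot

A 7-joint arm with a two-finger parallel gripper is mounted at the origin on the work surface. World frame = base frame: x ahead of the robot, y to its left, z up, the work surface at z = 0. Lengths are in m, angles in rad, forces in N, time in s.
With the tool pointing down it reaches from about 0.425 to 0.875 m from the base axis. Payload 4.7 kg.
Tool frame: the origin (TCP) lies at the very end of the fingers, on their centre line; the grasp point (between the pads) lies 19 mm behind it; z points along the fingers, y is the line along which they close (so a half turn about z gives the same grasp; the last joint's range is limited). The gripper opens to 87 mm and grips with 3 to 60 N. Pads are 19 mm wide; open, the fingers measure 117 mm over their backs; the gripper's body (75 mm by 190 mm) begins 51 mm behind the grasp point.
Start: joints at [-1.198, 0.321, -0.07, 1.45, 0.023, 1.371, -0.057], TCP at [0.228, 0.609, 0.223] pointing down, gripper open.
Joint ranges: [-2.86, 2.86], [-0.3, 2.09], [-1.38, 1.24], [0.06, 2.45], [-1.56, 4.7], [0.09, 2.05], [-2.69, 2.69]. Speed limits (rad/s): [2.57, 2.57, 3.14, 3.14, 3.14, 3.14, 3.14].

## Interface

Orientations are given as a rotation vector (axis times angle).
In Python, from bench import ctrl, imaging, ticket gives the robot as it stands.
- The arm moves only by the tool jog_arm, never from a script. Its argument "rows" is text: rows parted by semicolons, each of 7 numbers parted by spaces: the shift along the tool's x, y, z in cm, then the turn, a rotation vector about the tool's x, y, z in rad, then the closure, from -1 (fully open) to 1 (shut), so that 0 is half open. A call has 1 to 5 rows; each row shifts and turns the commanded pose from where the row before left it, along the tool's axes as they then stand; what a row does not reach is not made up. A row lasts 1/8 s, in which the tool goes at most 62.5 mm and 10.7 degrees, less where a joint would pass 70% of its speed; a pose out of reach is approached as far as the arm can. A call with a gripper value outside its range is refused whole. The fingers move at their own pace and stop on an object; "force" is the grip in N (left out, the last holds). Time passes only in rows, so rows that do not move let the fingers close. It gives the time, the measured TCP pose, the force, the opening and the grip force at its end, in the units of the state.
- ctrl.get_state(): the state, without advancing time (a new reading comes with each control period).
- imaging.get_image(name): name is "scene" or "top"; returns a dict with "img" (420x560x3 uint8, blue, green, red), "vertical_fov" (degrees; the focal length in pixels is half the picture's height over the tangent of half this angle, whatever the lens; pixels are square), "cx", "cy" (the principal point, pixels), "k1" (the pictures are not rectified: a ray, as slopes to the right and down, at radius r is drawn at 1 + k1 r^2 times it, then the intrinsics apply), "origin" and "orientation" of the camera in the world. Camera axes: x right, y down, z forward; pixel columns grow to the right and rows downward; lengths in m; the calibration is good to about 2 mm. A picture is of the moment at which its call begins. There is no depth.
- ticket.close_job(): hands the job in; it is judged then, once.
The state is a dict: "time": time; "joint_positions": joint angles; "qd": joint speeds; "joint_torque": joint torques, N m; "position": TCP position; "tool_rot": TCP orientation; "ft_force": force on the tool from outside, world axes, zero at the start; "torque": the same for the moment, N m; "grip_width": opening from 0.0 (shut) to 1.0 (fully open); "grip_force": force on a finger pad.
Only numpy, scipy, OpenCV 4.12 (cv2) and the standard library are available. Lean on these libraries where they do the work, as an engineer would, in place of code of your own. Each camera call takes 0.05 s, during which the arm holds its last target. There are 200 camera calls.

## Working session

There is one attempt and no reset: what is moved stays moved. The work goes in short steps, Python scripts to look and compute and a tool call to move; the robot and the scene stay as the last step left them, time stands still between calls to the robot, and variables do not carry over. Pictures are saved under pics/ and viewed, at most 10 in all, crops included, and the job is handed in when it is done.

Besides the shell and the picture viewer there is one more tool, called after "Request:" as name(argument=value, ...) on one line, values as JSON. jog_arm: Moves the arm, as the interface text tells. Its arguments: {"type":"object","properties":{"rows":{"type":"string"},"force":{"type":"number"}},"required":["rows"]}

```bash
ls; mkdir -p pics
cat > h.py <<'E'
import numpy as np, cv2
from scipy.spatial.transform import Rotation as R
from bench import ctrl, imaging, ticket
def cam(d):
    h=d["img"].shape[0]; f=h/2/np.tan(np.radians(d["vertical_fov"])/2)
    K=np.array([[f,0,d["cx"]],[0,f,d["cy"]],[0,0,1.]])
    o=np.array(d["orientation"],float)
    M=R.from_rotvec(o).as_matrix() if o.shape==(3,) else o
    return K,np.array([d["k1"],0,0,0.]),M,np.array(d["origin"])
def ray(d,uv):
    K,D,M,o=cam(d)
    p=cv2.undistortPoints(np.array(uv,float).reshape(-1,1,2),K,D).reshape(-1,2)
    return o,np.c_[p,np.ones(len(p))]@M.T
def onz(d,uv,z):
    o,r=ray(d,uv); return o+r*((z-o[2])/r[:,2])[:,None]
def tri(ds,uvs):
    A=0;b=0
    for d,uv in zip(ds,uvs):
        o,r=ray(d,[uv]); r=r[0]/np.linalg.norm(r[0]); P=np.eye(3)-np.outer(r,r); A=A+P; b=b+P@o
    return np.linalg.solve(A,b)
def proj(d,X):
    K,D,M,o=cam(d); X=np.array(X,float).reshape(-1,3)
    return cv2.projectPoints((X-o)@M,np.zeros(3),np.zeros(3),K,D)[0].reshape(-1,2)
E
python3 - <<'E'
from h import *
for n in("scene","top"):
    d=imaging.get_image(n); cv2.imwrite(f"pics/{n}0.png",d["img"]); np.save(f"{n}0.npy",d,allow_pickle=True)
    print({k:v for k,v in d.items() if k!="img"})
print(ctrl.get_state())
E
```

```text
pics
{'vertical_fov': 55.78310985919333, 'cx': 278.38219948316294, 'cy': 209.84733338586292, 'k1': -0.04024897947192858, 'origin': array([1.22673888, 0.20827674, 1.01734629]), 'orientation': array([-1.67026111, -2.05314466,  0.67503884])}
{'vertical_fov': 48.311473970541826, 'cx': 279.13905342713804, 'cy': 210.12287985003945, 'k1': -0.033388646064698844, 'origin': array([0.43203046, 0.0899959 , 1.44932906]), 'orientation': array([-2.19903403,  2.16285736, -0.10240621])}
{'time': 0.1, 'joint_positions': array([-1.19789012,  0.32179874, -0.070074  ,  1.45157474,  0.02263777,
        1.37083308, -0.05688857]), 'qd': array([-4.39371722e-04, -1.25420030e-03, -2.43098473e-04, -3.26634842e-03,
       -1.77082863e-04, -5.56535308e-04, -4.99026704e-05]), 'joint_torque': array([-1.52525549e-04, -4.92571235e+01, -4.05798331e-01, -3.13397849e+01,
       -6.41973526e-02,  3.94578825e-02,  6.03315380e-05]), 'position': array([0.22813496, 0.60809512, 0.22152754]), 'tool_rot': array([-5.60501217e-01, -3.09099212e+00,  2.85464261e-03]), 'ft_force': array([ 0.30545006, -0.48951719,  1.14969796]), 'torque': array([ 0.01391976, -0.03480072,  0.01468152]), 'grip_force': 0.0, 'grip_width': 1.0038486521399435}
```

View pics/scene0.png

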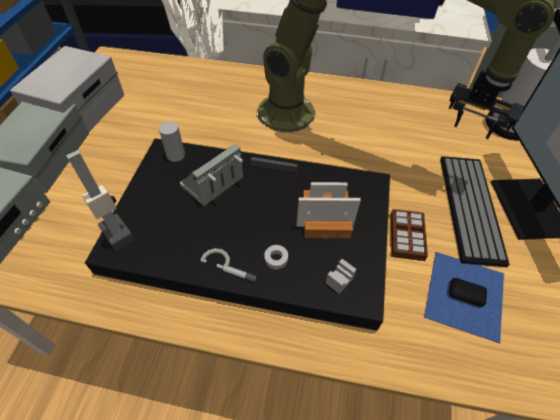

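View pics/top0.png

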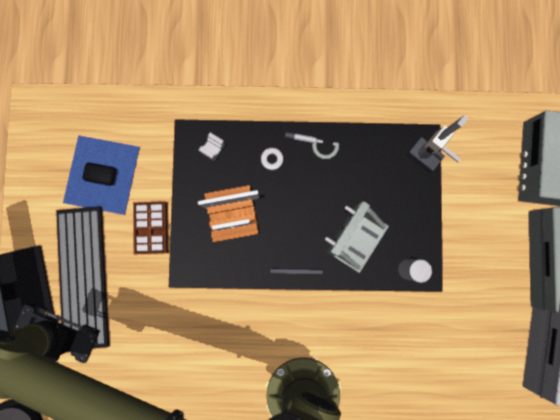

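Run:
```python
import cv2,numpy as np
t=cv2.imread("pics/top0.png");s=cv2.imread("pics/scene0.png")
def c(i,x,y): return cv2.resize(i[y:y+75,x:x+100],(400,300),interpolation=cv2.INTER_CUBIC)
m=np.vstack([np.hstack([c(t,180,175),c(t,310,195)]),np.hstack([c(s,280,170),c(s,165,140)])])
cv2.imwrite("pics/m1.png",m)
```

```text
(no output)
```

View pics/m1.png

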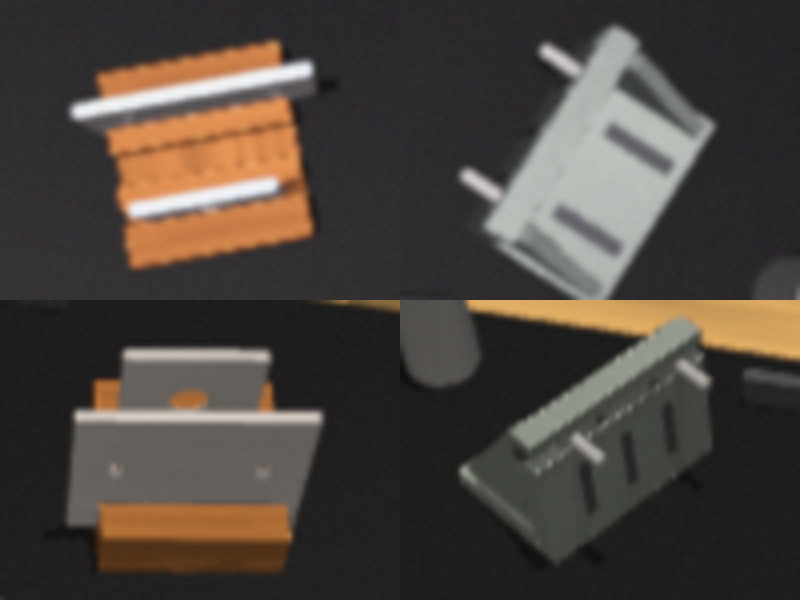

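Run:
```python
from h import *
T=np.load("top0.npy",allow_pickle=True).item();S=np.load("scene0.npy",allow_pickle=True).item()
def blobs(d,x,y,w,h,thr,sc=8):
    g=cv2.resize(cv2.cvtColor(d["img"],cv2.COLOR_BGR2HSV)[y:y+h,x:x+w],None,fx=sc,fy=sc,interpolation=cv2.INTER_CUBIC)
    m=((g[...,2]>thr)&(g[...,1]<40)).astype(np.uint8)
    out=[]
    for c in cv2.findContours(m,0,2)[0]:
        if cv2.contourArea(c)<sc*sc*5: continue
        (cx,cy),(a,b),an=cv2.minAreaRect(c); B=cv2.boxPoints(((cx,cy),(a,b),an))
        L=max(a,b); e=[B[i]-B[i-1] for i in range(4)]; e=max(e,key=np.linalg.norm)
        e=e/np.linalg.norm(e); q=np.array([[cx,cy]-e*L/2,[cx,cy]+e*L/2])
        q=(q+.5)/sc-.5+[x,y]; q=q[np.argsort(q[:,0])]
        out.append((q,min(a,b)/sc,L/sc))
    return out
for nm,d,a in(("Tplate",T,(190,180,80,60,205)),("Splate",S,(290,175,80,60,185)),("Tpin",T,(320,200,32,50,190)),("Spin",S,(200,145,55,60,175))):
    print(nm)
    for q,w,L in blobs(d,*a): print(q.round(1).tolist(),round(w,1),round(L,1))
```

```text
Tplate
[[211.9, 227.3], [248.9, 220.4]] 3.4 37.6
[[198.2, 202.4], [257.0, 191.6]] 3.3 59.8
Splate
[[298.9, 198.4], [358.9, 198.6]] 2.3 60.0
[[311.4, 183.2], [345.8, 183.5]] 1.4 34.4
Tpin
[[326.1, 238.2], [333.7, 243.4]] 1.6 9.2
[[345.8, 207.2], [351.7, 210.8]] 1.6 6.9
Spin
```

Run:
```python
from h import *
T=np.load("top0.npy",allow_pickle=True).item();S=np.load("scene0.npy",allow_pickle=True).item()
L=tri((T,S),((198.2,202.4),(298.9,198.4)));
# scene: image right=+y; top: left=+y
L=tri((T,S),((198.2,202.4),(358.9,198.6)));Rr=tri((T,S),((257.0,191.6),(298.9,198.4)))
print("plate top +y",L,"-y",Rr,np.linalg.norm(L-Rr)); 
print("onz",onz(T,[(198.2,202.4),(257,191.6)],.212),onz(S,[(358.9,198.6),(298.9,198.4)],.212))
A=tri((T,S),((326.,238.3),(242,160.8)));B=tri((T,S),((345.6,207.1),(216,179.5)))
print("tips",A,B,np.linalg.norm(A-B))
print("onz T",onz(T,[(326,238.3),(345.6,207.1)],.19),"S",onz(S,[(242,160.8),(216,179.5)],.19))
# upright top edge front corners in top crop2: (607,27)?,(487,230)
c=lambda x,y:((x-400)/4+310,y/4+195)
print("upright front top",onz(T,[c(487,230),c(607,27)],.21))
c=lambda x,y:((x-400)/4+165,(y-300)/4+140)
print("S front top",onz(S,[c(528,458),c(703,340)],.21))
d=B-A;print("pinline yaw",np.arctan2(d[1],d[0])); d=L-Rr;print("plate yaw",np.arctan2(d[1],d[0]))
```

```text
plate top +y [0.55573625 0.29441427 0.21450736] -y [0.58726985 0.14050065 0.21378939] 0.1571123352453656
onz [[0.55590424 0.29653959 0.212     ]
 [0.58743262 0.14103765 0.212     ]] [[0.553974   0.29298768 0.212     ]
 [0.58591825 0.1398869  0.212     ]]
tips [ 0.46686373 -0.04559763  0.1905512 ] [ 0.55178036 -0.09754704  0.19179272] 0.09955458834377261
onz T [[ 0.46696275 -0.04605542  0.19      ]
 [ 0.55212855 -0.09852205  0.19      ]] S [[ 0.4663158  -0.04535948  0.19      ]
 [ 0.55024589 -0.09747676  0.19      ]]
upright front top [[ 0.42920101 -0.05940329  0.21      ]
 [ 0.56529277 -0.13866674  0.21      ]]
S front top [[ 0.57722882 -0.14022898  0.21      ]
 [ 0.44406904 -0.05362158  0.21      ]]
pinline yaw -0.54902862742398
plate yaw 1.7728783732267062
```

Request:
jog_arm(rows="0 0 -1.5 0 0 0.17 -0.6; 0 0 -1.5 0 0 0.17 -0.6; 0 0 -1.5 0 0 0.17 -0.6; 0 0 -1.5 0 0 0.17 -0.6; 0 0 -1.5 0 0 0.17 -0.6")

```text
time: 0.72
position: [0.2282, 0.6083, 0.2974]
tool_rot: [1.792, 2.58, -0.002]
ft_force: [0.4, -0.1, 0.1]
grip_width: 0.802
grip_force: 0.0
```

```bash
cat >> h.py <<'E'
def go(p,yaw,p_rot=None):
    "tool-axis shift (cm) and turn (rad) from the measured pose to p with tool z down and tool y at yaw"
    s=ctrl.get_state(); Rc=R.from_rotvec(s["tool_rot"]); c,n=np.cos(yaw),np.sin(yaw)
    y=np.array([c,n,0]);z=np.array([0,0,-1.]);Rt=R.from_matrix(np.c_[np.cross(y,z),y,z])
    print("t",round(s["time"],2),"p",s["position"].round(4),"F",s["ft_force"].round(1),"M",s["torque"].round(2),"grip",round(s["grip_force"],1),round(s["grip_width"]*87,1))
    print("shift cm",(Rc.inv().apply(np.array(p)-s["position"])*100).round(2),"turn",(Rc.inv()*Rt).as_rotvec().round(4))
E
python3 -c "
from h import *
go((.571,.217,.27),.202)"
```

```text
t 0.72 p [0.2282 0.6083 0.2974] F [ 0.4 -0.1  0.1] M [-0.06  0.   -0.05] grip 0.0 69.7
shift cm [-48.63  18.48   2.77] turn [-0.0006  0.0009  0.1544]
```

Request:
jog_arm(rows="-4.86 1.85 0 0 0 0 -0.6; -4.86 1.85 0 0 0 0 -0.6; -4.86 1.85 0 0 0 0 -0.6; -4.86 1.85 0 0 0 0 -0.6; -4.86 1.85 0 0 0 0 -0.6")

```text
time: 1.35
position: [0.4017, 0.4125, 0.2972]
tool_rot: [-1.785, -2.585, 0.001]
ft_force: [0.2, 0.8, -0.2]
grip_width: 0.799
grip_force: 0.0
```

Request:
jog_arm(rows="-4.86 1.85 0 0 0 0 -0.6; -4.86 1.85 0 0 0 0 -0.6; -4.86 1.85 0 0 0 0 -0.6; -4.86 1.85 0 0 0 0 -0.6; 0 0 0 0 0 0.154 -0.6")

```text
time: 1.98
position: [0.5419, 0.2525, 0.2971]
tool_rot: [1.993, 2.425, -0.003]
ft_force: [-0.2, 0.0, -0.4]
grip_width: 0.796
grip_force: 0.0
```

```bash
python3 -c "
from h import *
go((.571,.217,.27),.202)"
```

```text
t 1.98 p [0.5419 0.2525 0.2971] F [-0.2  0.  -0.4] M [ 0.05  0.07 -0.04] grip 0.0 69.3
shift cm [-4.04  2.16  2.72] turn [ 0.0003  0.0031 -0.007 ]
```

Request:
jog_arm(rows="-4.04 2.16 0 0 0 -0.007 -0.6; 0 0 2.7 0 0 0 -0.6; 0 0 4 0 0 0 -0.6; 0 0 4.2 0 0 0 -0.6; 0 0 0 0 0 0 -0.6")

```text
time: 2.6
position: [0.5657, 0.2225, 0.1847]
tool_rot: [-1.968, -2.445, 0.011]
ft_force: [-0.6, 1.0, 1.5]
grip_width: 0.802
grip_force: 0.0
```

```bash
python3 -c "
from h import *
go((.571,.217,.188),.202)
d=imaging.get_image('top');s=imaging.get_image('scene')
c=lambda i,x,y:cv2.resize(i['img'][y:y+75,x:x+100],(400,300),interpolation=2)
cv2.imwrite('pics/m2.png',np.hstack([c(d,180,165),c(s,280,160)]))"
```

```text
t 2.6 p [0.5657 0.2225 0.1847] F [-0.6  1.   1.5] M [-0.03  0.06 -0.01] grip 0.0 69.8
shift cm [-0.65  0.4  -0.33] turn [-0.0078  0.0021  0.0132]
```

View pics/m2.png

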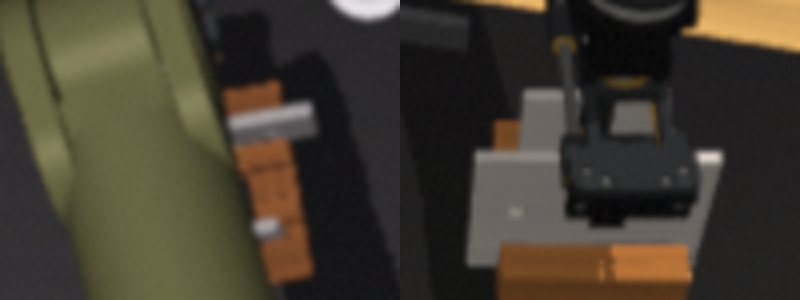

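Request:
jog_arm(rows="-0.65 0.4 -0.33 -0.008 0.002 0.013 -0.6; 0 0 0 0 0 0 -0.6")

```text
time: 2.95
position: [0.5754, 0.2171, 0.1942]
tool_rot: [1.985, 2.428, 0.017]
ft_force: [-0.4, -0.4, -0.0]
grip_width: 0.801
grip_force: 0.0
```

```bash
python3 -c "
from h import *
go((.571,.217,.188),.202)"
```

```text
t 2.95 p [0.5754 0.2171 0.1942] F [-0.4 -0.4 -0. ] M [-0.1   0.06  0.05] grip 0.0 69.7
shift cm [ 0.07 -0.44  0.62] turn [ 0.012  -0.0025 -0.0019]
```

Request:
jog_arm(rows="0 0 0 0 0 0 -0.6; 0 0 0 0 0 0 -0.6; 0 0 0 0 0 0 -0.6")

```text
time: 3.32
position: [0.5735, 0.2182, 0.1919]
tool_rot: [1.984, 2.432, 0.012]
ft_force: [0.2, -0.4, -0.1]
grip_width: 0.798
grip_force: 0.0
```

```bash
python3 -c "
from h import *
go((.571,.217,.188),.202)"
```

```text
t 3.33 p [0.5735 0.2182 0.1919] F [ 0.2 -0.4 -0.1] M [-0.06  0.03 -0.04] grip 0.0 69.4
shift cm [-0.06 -0.27  0.38] turn [ 0.0079 -0.0022  0.0003]
```

Request:
jog_arm(rows="0 -0.2 0.2 0.006 -0.002 0 -0.6; 0 0 0 0 0 0 -0.6; 0 0 0 0 0 0 -0.6; 0 0 0 0 0 0 -0.6; 0 0 0 0 0 0 -0.6")

```text
time: 3.95
position: [0.5718, 0.2176, 0.1899]
tool_rot: [1.985, 2.433, 0.003]
ft_force: [-0.3, 0.0, -0.4]
grip_width: 0.801
grip_force: 0.0
```

```bash
python3 -c "
from h import *
go((.571,.217,.188),.202)"
```

```text
t 3.95 p [0.5718 0.2176 0.1899] F [-0.3  0.  -0.4] M [-0.11  0.03  0.01] grip 0.0 69.7
shift cm [-0.04 -0.09  0.19] turn [ 0.0022 -0.0001 -0.    ]
```

Request:
jog_arm(rows="0 -0.05 0.15 0 0 0 -0.2; 0 0 0 0 0 0 0.3; 0 0 0 0 0 0 1; 0 0 0 0 0 0 1; 0 0 0 0 0 0 1", force=40)

```text
time: 4.58
position: [0.5713, 0.2175, 0.1884]
tool_rot: [1.985, 2.433, 0.003]
ft_force: [0.3, 0.3, 0.4]
grip_width: 0.315
grip_force: 0.0
```

Request:
jog_arm(rows="0 0 0 0 0 0 1; 0 0 0 0 0 0 1; 0 0 0 0 0 0 1; 0 0 0 0 0 0 1")

```text
time: 5.08
position: [0.5714, 0.2175, 0.1884]
tool_rot: [1.985, 2.433, 0.003]
ft_force: [0.7, -0.6, -0.4]
grip_width: 0.09
grip_force: 40.0
```

Request:
jog_arm(rows="0 0 -0.5 0 0 0 1; 0 0 -1.5 0 0 0 1; 0 0 -2 0 0 0 1; 0 0 -2 0 0 0 1; 0 0 -2 0 0 0 1")

```text
time: 5.7
position: [0.5706, 0.2173, 0.2697]
tool_rot: [1.986, 2.434, 0.002]
ft_force: [0.6, 0.7, -4.4]
grip_width: 0.09
grip_force: 40.0
```

Request:
jog_arm(rows="0 0 0 0 0 -0.16 1; 0 0 0 0 0 -0.16 1; 0 0 0 0 0 -0.16 1; 0 0 0 0 0 -0.16 1; 0 0 0 0 0 -0.16 1")

```text
time: 6.32
position: [0.5706, 0.2173, 0.269]
tool_rot: [0.873, 3.017, 0.001]
ft_force: [-0.2, 0.5, -4.4]
grip_width: 0.085
grip_force: 40.0
```

```bash
python3 -c "
from h import *
n=np.array([.522,.853,0]);m=np.array([.5093,-.0716,0]);print(m+.08*n)
go(m+.08*n+[0,0,.265],1.0218)"
```

```text
[ 0.55106 -0.00336  0.     ]
t 6.33 p [0.5706 0.2173 0.269 ] F [-0.2  0.5 -4.4] M [-0.05  0.02  0.04] grip 40.0 7.4
shift cm [-10.13 -19.7    0.39] turn [ 0.0009  0.0008 -0.0144]
```

Request:
jog_arm(rows="-2.0 -4.0 0 0 0 0 1; -2.0 -4.0 0 0 0 0 1; -2.0 -4.0 0 0 0 0 1; -2.0 -4.0 0 0 0 0 1; -2.1 -3.7 0 0 0 0 1")

```text
time: 6.95
position: [0.5493, -0.0046, 0.2691]
tool_rot: [0.881, 3.014, 0.002]
ft_force: [0.5, 0.5, -5.2]
grip_width: 0.085
grip_force: 40.0
```

Request:
jog_arm(rows="0 0 1.5 0 0 -0.014 1; 0 0 1.7 0 0 0 1; 0 0 1.5 0 0 0 1; 0 0 0 0 0 0 1; 0 0 0 0 0 0 1")

```text
time: 7.58
position: [0.5504, -0.0023, 0.2214]
tool_rot: [0.858, 3.02, 0.002]
ft_force: [-0.9, -1.1, -4.0]
grip_width: 0.089
grip_force: 40.0
```

```bash
python3 -c "
from h import *
n=np.array([.522,.853,0]);m=np.array([.5093,-.0716,0]);
go(m+.08*n+[0,0,.2225],1.0218)
for n in('top','scene'):
  d=imaging.get_image(n);np.save(n+'1.npy',d,allow_pickle=True)
  x,y=(290,165) if n=='top' else (165,120)
  cv2.imwrite('pics/c.png',d['img']) 
  globals()[n]=cv2.resize(d['img'][y:y+100,x:x+100],(400,400),interpolation=2)
cv2.imwrite('pics/m3.png',np.hstack([top,scene]))"
```

```text
t 7.58 p [ 0.5504 -0.0023  0.2214] F [-0.9 -1.1 -4. ] M [-0.05 -0.01  0.04] grip 40.0 7.7
shift cm [-0.11 -0.05 -0.11] turn [ 0.0015  0.0017 -0.0047]
```

View pics/m3.png

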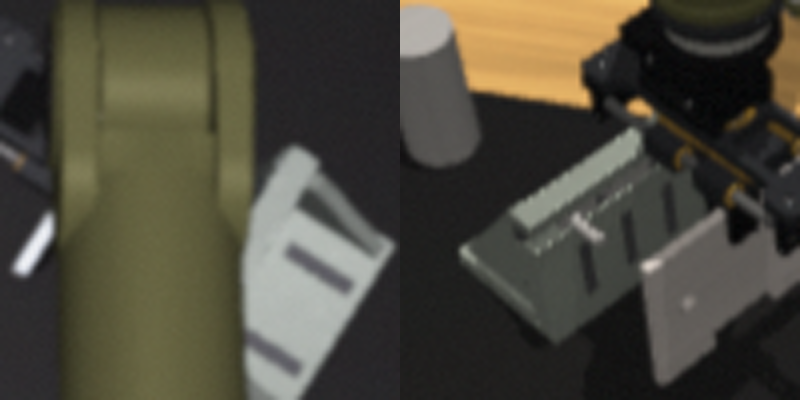

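```bash
python3 -c "
from h import *
T=np.load('top1.npy',allow_pickle=True).item();S=np.load('scene1.npy',allow_pickle=True).item()
s=ctrl.get_state();M=R.from_rotvec(s['tool_rot']).as_matrix();p=s['position']
w=-M[:,0] ; w=w if w[0]>0 else -w ; n=M[:,1] if M[1,1]>0 else -M[:,1]; print('w',w,'n',n)
top=p+[0,0,.0245]
pts={'B front':top+.08*w+.004*n,'B back':top+.08*w-.004*n,'B bot front':top+.08*w+.004*n-[0,0,.12],'A front':top-.08*w+.004*n,'A back':top-.08*w-.004*n,'holeB':top+.05*w+.004*n-[0,0,.055]}
for k,v in pts.items():
  a=proj(S,v)[0];b=proj(T,v)[0]
  print(k,'S crop',((a-[165,120]+.5)*4+[400,0]).round(0),'T crop',((b-[290,165]+.5)*4).round(0))
"
```

```text
w [ 0.85022998 -0.52640621  0.00234208] n [0.52640206 0.85023298 0.00217878]
B front S crop [648. 277.] T crop [150.  56.]
B back S crop [640. 270.] T crop [160.  62.]
B bot front S crop [665. 388.] T crop [131.  81.]
A front S crop [824. 146.] T crop [ 17. 263.]
A back S crop [816. 140.] T crop [ 28. 270.]
holeB S crop [689. 305.] T crop [117. 105.]
```

Request:
jog_arm(rows="-0.1 -2.0 0 0 0 -0.005 1; 0 -2.0 0 0 0 0 1; 0 -1.5 0 0 0 0 1; 0 -1.0 0 0 0 0 1; 0 0 0 0 0 0 1")

```text
time: 8.3
position: [0.5166, -0.0597, 0.2213]
tool_rot: [0.855, 3.021, 0.002]
ft_force: [-0.1, 0.8, -4.8]
grip_width: 0.091
grip_force: 40.0
```

Request:
jog_arm(rows="0 0 0 0 0 0 1; 0 0 0 0 0 0 1; 0 0 0 0 0 0 1; 0 0 0 0 0 0 1")

```text
time: 8.8
position: [0.517, -0.0586, 0.221]
tool_rot: [0.852, 3.022, 0.001]
ft_force: [0.4, -0.2, -4.8]
grip_width: 0.09
grip_force: 40.0
```

```bash
python3 -c "
from h import *
n=np.array([.522,.853,0]);m=np.array([.5093,-.0716,0]);
go(m+.015*n+[0,0,.2214],1.0218)
for n in('top','scene'):
  d=imaging.get_image(n);np.save(n+'2.npy',d,allow_pickle=True)
  x,y=(300,180) if n=='top' else (180,130)
  globals()[n]=cv2.resize(d['img'][y:y+67,x:x+67],(400,400),interpolation=2)
cv2.imwrite('pics/m4.png',np.hstack([top,scene]))"
```

```text
t 8.8 p [ 0.517  -0.0586  0.221 ] F [ 0.4 -0.2 -4.8] M [-0.03  0.02  0.03] grip 40.0 7.8
shift cm [-0.02 -0.01 -0.04] turn [ 0.0013  0.0013 -0.0004]
```

View pics/m4.png

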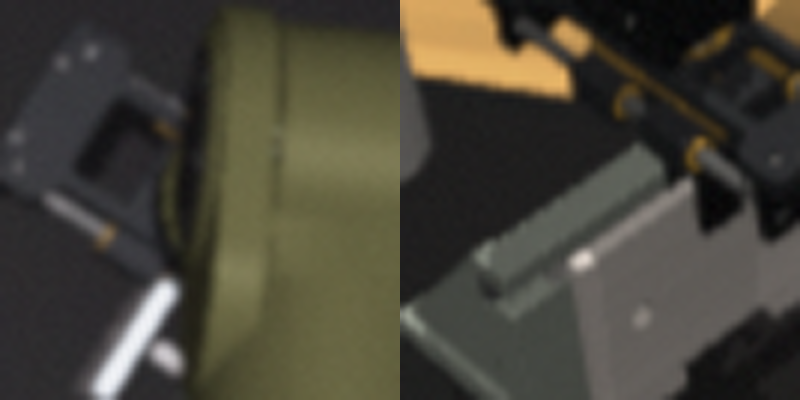

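Request:
jog_arm(rows="0 -0.4 0 0.001 0.001 0 1; 0 -0.4 -0.04 0 0 0 1; 0 0 0 0 0 0 1; 0 0 0 0 0 0 1")

```text
time: 9.4
position: [0.5127, -0.0658, 0.2216]
tool_rot: [0.853, 3.023, 0.0]
ft_force: [0.7, -0.9, -5.1]
grip_width: 0.087
grip_force: 40.0
```

Request:
jog_arm(rows="0 -0.1 0 0 0 0 1; 0 -0.1 0 0 0 0 1; 0 0 0 0 0 0 1; 0 0 0 0 0 0 1")

```text
time: 9.9
position: [0.5122, -0.0666, 0.2216]
tool_rot: [0.852, 3.023, 0.002]
ft_force: [1.9, 3.5, -5.0]
grip_width: 0.088
grip_force: 40.0
```

```bash
cat >> h.py <<'E'
def dev():
    "reach past the tip plane and offsets, in the frame w,n,z of the pins; forces in it"
    s=ctrl.get_state(); n=np.array([.522,.853,0]);w=np.array([.853,-.522,0]);m=np.array([.5093,-.0716,.2214])
    A=np.array([w,n,[0,0,1]]); print("t",round(s["time"],2),"w,n,z mm",(A@(s["position"]-m)*1e3).round(2),"F",(A@s["ft_force"]).round(1),"M",(A@s["torque"]).round(2),"grip",round(s["grip_width"]*87,1))
E
python3 -c "
from h import *
dev()
n=np.array([.522,.853,0]);m=np.array([.5093,-.0716,0]);go(m+[0,0,.2214],1.0218)"
```

```text
t 9.9 w,n,z mm [-0.13  5.77  0.24] F [-0.2  4.  -5. ] M [ 1.03 -0.12 -0.23] grip 7.6
t 9.9 p [ 0.5122 -0.0666  0.2216] F [ 1.9  3.5 -5. ] M [ 0.81 -0.64 -0.23] grip 40.0 7.6
shift cm [-0.01 -0.58  0.02] turn [ 0.0017  0.0008 -0.0004]
```

```bash
python3 -c "
from h import *
T=np.load('top2.npy',allow_pickle=True).item()
x,y,w,h=305,222,32,36
cv2.imwrite('pics/m5.png',cv2.resize(T['img'][y:y+h,x:x+w],None,fx=16,fy=16,interpolation=2))
S=np.load('scene2.npy',allow_pickle=True).item()
p=np.array([.517,-.0586,.2208]);W=np.array([.853,-.522,0]);n=np.array([.522,.853,0]);top=p+[0,0,.024]
P={'A f':top-.08*W+.004*n,'A b':top-.08*W-.004*n,'pinA tip':np.array([.5093,-.0716,.19])-.05*W}
for k,v in P.items(): print(k,((proj(T,v)[0]-[x,y]+.5)*16).round(0))
P={'B f':top+.08*W+.004*n,'B b':top+.08*W-.004*n,'Bf bot':top+.08*W+.004*n-[0,0,.12],'holeB f':top+.05*W+.004*n-[0,0,.055]}
for k,v in P.items(): print(k,((proj(S,v)[0]-[185,155]+.5)*8+[512,0]).round(0))
a=cv2.resize(T['img'][y:y+h,x:x+w],None,fx=16,fy=16,interpolation=2)
b=cv2.resize(S['img'][155:155+72,185:185+36],None,fx=8,fy=8,interpolation=2)
cv2.imwrite('pics/m5.png',np.hstack([a,b]))
"
```

```text
A f [177. 357.]
A b [219. 384.]
pinA tip [341. 271.]
B f [713. 173.]
B b [696. 160.]
Bf bot [756. 399.]
holeB f [800. 233.]
```

View pics/m5.png

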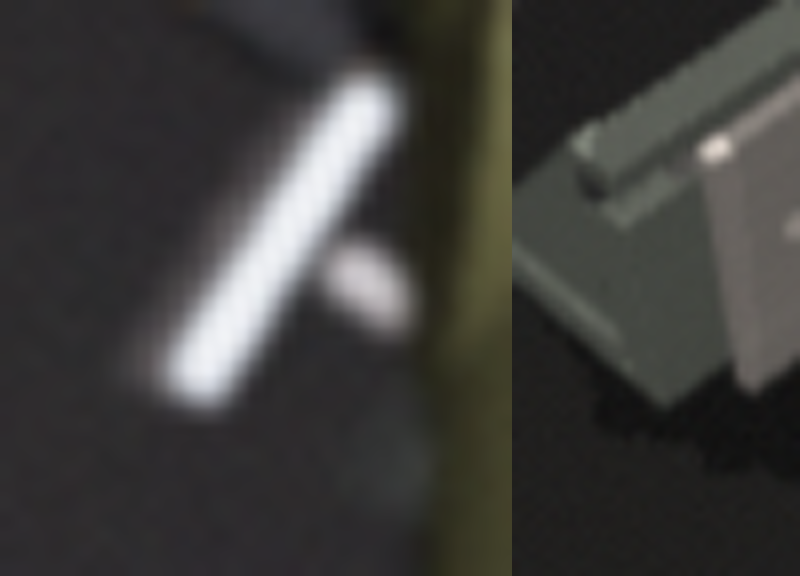

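Request:
jog_arm(rows="-0.05 0 0 0 0 0 1; -0.05 0 0 0 0 0 1; 0 0 0 0 0 0 1")

```text
time: 10.28
position: [0.5125, -0.067, 0.2215]
tool_rot: [-0.852, -3.024, -0.002]
ft_force: [0.8, 5.1, -4.2]
grip_width: 0.087
grip_force: 40.0
```

```bash
python3 -c "
from h import *
dev()"
```

```text
t 10.28 w,n,z mm [0.31 5.58 0.11] F [-2.   4.7 -4.2] M [ 1.19  0.45 -0.13] grip 7.6
```

Request:
jog_arm(rows="-0.05 0 0 0 0 0 1; -0.05 0 0 0 0 0 1; 0 0 0 0 0 0 1")

```text
time: 10.65
position: [0.5131, -0.07, 0.2215]
tool_rot: [0.854, 3.023, -0.003]
ft_force: [0.4, -0.7, -3.5]
grip_width: 0.086
grip_force: 40.0
```

```bash
python3 -c "
from h import *
dev()"
```

```text
t 10.65 w,n,z mm [2.42 3.31 0.08] F [ 0.7 -0.4 -3.5] M [-0.06 -0.08  0.07] grip 7.5
```

Request:
jog_arm(rows="0 -0.1 0 0 0 0 1; 0 -0.1 0 0 0 0 1; 0 0 0 0 0 0 1; 0 0 0 0 0 0 1")

```text
time: 11.15
position: [0.5125, -0.0705, 0.2216]
tool_rot: [0.853, 3.023, -0.0]
ft_force: [0.9, -1.5, -3.6]
grip_width: 0.091
grip_force: 40.0
```

```bash
python3 -c "
from h import *
dev()"
```

```text
t 11.15 w,n,z mm [2.12 2.6  0.23] F [ 1.6 -0.9 -3.6] M [-0.08 -0.26  0.01] grip 7.9
```

Request:
jog_arm(rows="0 -0.1 0 0 0 0 1; 0 -0.1 0 0 0 0 1; 0 0 0 0 0 0 1; 0 0 0 0 0 0 1")

```text
time: 11.65
position: [0.5117, -0.0717, 0.2217]
tool_rot: [0.852, 3.022, 0.001]
ft_force: [2.2, -0.6, -2.7]
grip_width: 0.091
grip_force: 40.0
```

```bash
python3 -c "
from h import *
dev()"
```

```text
t 11.65 w,n,z mm [2.06 1.16 0.28] F [ 2.2  0.6 -2.7] M [ 0.41 -0.41 -0.05] grip 7.9
```

Request:
jog_arm(rows="-0.04 0 -0.04 0 0 0 1; 0 -0.1 0 0 0 0 1; 0 -0.1 0 0 0 0 1; 0 0 0 0 0 0 1; 0 0 0 0 0 0 1")

```text
time: 12.28
position: [0.5103, -0.074, 0.2217]
tool_rot: [-0.853, -3.023, 0.0]
ft_force: [1.2, 0.7, -4.4]
grip_width: 0.089
grip_force: 40.0
```

```bash
python3 -c "
from h import *
dev()"
```

```text
t 12.28 w,n,z mm [ 2.08 -1.49  0.31] F [ 0.6  1.2 -4.4] M [ 0.08 -0.22 -0.02] grip 7.7
```

Request:
jog_arm(rows="0 -0.1 0 0 0 0 1; 0 -0.1 0 0 0 0 1; 0 -0.1 0 0 0 0 1; 0 0 0 0 0 0 1; 0 0 0 0 0 0 1")

```text
time: 12.9
position: [0.5089, -0.0764, 0.2218]
tool_rot: [0.853, 3.023, 0.0]
ft_force: [1.0, -0.9, -5.6]
grip_width: 0.084
grip_force: 40.0
```

```bash
python3 -c "
from h import *
dev()"
```

```text
t 12.9 w,n,z mm [ 2.14 -4.33  0.38] F [ 1.3 -0.3 -5.6] M [ 0.09 -0.1  -0.01] grip 7.3
```

Request:
jog_arm(rows="-0.01 -0.15 0 0 0 0 1; 0 -0.15 0 0 0 0 1; 0 -0.15 0 0 0 0 1; 0 -0.15 0 0 0 0 1; 0 0 0 0 0 0 1")

```text
time: 13.52
position: [0.5059, -0.0817, 0.2219]
tool_rot: [0.853, 3.023, 0.0]
ft_force: [1.6, 0.5, -4.0]
grip_width: 0.095
grip_force: 40.0
```

```bash
python3 -c "
from h import *
dev()"
```

```text
t 13.53 w,n,z mm [  2.36 -10.41   0.51] F [ 1.1  1.2 -4. ] M [ 0.   -0.08 -0.04] grip 8.3
```

Request:
jog_arm(rows="0 -0.15 0 0 0 0 1; 0 -0.15 0 0 0 0 1; 0 -0.15 0 0 0 0 1; 0 -0.15 0 0 0 0 1; 0 0 0 0 0 0 1")

```text
time: 14.15
position: [0.5027, -0.0868, 0.2219]
tool_rot: [0.853, 3.023, 0.0]
ft_force: [0.8, -0.5, -5.2]
grip_width: 0.089
grip_force: 40.0
```

```bash
python3 -c "
from h import *
dev()"
```

```text
t 14.15 w,n,z mm [  2.35 -16.42   0.53] F [ 1.  -0.  -5.2] M [-0.12 -0.09 -0.04] grip 7.7
```

Request:
jog_arm(rows="0 -0.1 0 0 0 0 1; 0 -0.1 0 0 0 0 1; 0 -0.1 0 0 0 0 1; 0 -0.1 0 0 0 0 1; 0 0 0 0 0 0 1")

```text
time: 14.78
position: [0.5007, -0.0901, 0.2219]
tool_rot: [0.853, 3.023, 0.0]
ft_force: [-0.0, -0.6, -5.0]
grip_width: 0.084
grip_force: 40.0
```

```bash
python3 -c "
from h import *
dev()"
```

```text
t 14.78 w,n,z mm [  2.35 -20.29   0.52] F [ 0.3 -0.5 -5. ] M [-0.03  0.01  0.01] grip 7.3
```

Request:
jog_arm(rows="0 -0.1 0 0 0 0 1; 0 -0.1 0 0 0 0 1; 0 -0.1 0 0 0 0 1; 0 0 0 0 0 0 1; 0 0 0 0 0 0 1")

```text
time: 15.4
position: [0.4993, -0.0925, 0.2219]
tool_rot: [0.853, 3.023, 0.0]
ft_force: [0.4, 0.7, -4.3]
grip_width: 0.086
grip_force: 40.0
```

```bash
python3 -c "
from h import *
dev()"
```

```text
t 15.4 w,n,z mm [  2.35 -23.09   0.53] F [-0.1  0.8 -4.3] M [-0.   -0.04 -0.04] grip 7.5
```

Request:
jog_arm(rows="0 -0.1 0 0 0 0 1; 0 0 0 0 0 0 1; 0 -0.1 0 0 0 0 1; 0 0 0 0 0 0 1; 0 0 0 0 0 0 1")

```text
time: 16.02
position: [0.4989, -0.0931, 0.222]
tool_rot: [0.851, 3.022, 0.003]
ft_force: [2.9, 3.7, -5.1]
grip_width: 0.089
grip_force: 40.0
```

```bash
python3 -c "
from h import *
dev()"
```

```text
t 16.02 w,n,z mm [  2.35 -23.8    0.57] F [ 0.6  4.6 -5.1] M [ 1.24 -0.2  -0.26] grip 7.8
```

Request:
jog_arm(rows="0 -0.1 0 0 0 0 1; 0 0 0 0 0 0 1; 0 0 0 0 0 0 1")

```text
time: 16.4
position: [0.4988, -0.0932, 0.222]
tool_rot: [0.85, 3.022, 0.005]
ft_force: [4.9, 5.8, -7.3]
grip_width: 0.087
grip_force: 40.0
```

```bash
python3 -c "
from h import *
dev()"
```

```text
t 16.4 w,n,z mm [  2.37 -23.9    0.58] F [ 1.1  7.5 -7.3] M [ 1.66 -0.3  -0.32] grip 7.5
```

Request:
jog_arm(rows="0 0 0 0 0 0.008 1; 0 0.1 0 0 0 0 1; 0 0 0.05 0 0 0 1; 0 0 0 0 0 0 1; 0 0 0 0 0 0 1")

```text
time: 17.02
position: [0.4989, -0.0932, 0.2219]
tool_rot: [0.863, 3.019, 0.003]
ft_force: [3.2, 4.2, -3.6]
grip_width: 0.089
grip_force: 40.0
```

```bash
python3 -c "
from h import *
dev()"
```

```text
t 17.02 w,n,z mm [  2.39 -23.84   0.54] F [ 0.5  5.2 -3.6] M [ 1.26 -0.03 -0.08] grip 7.7
```

Request:
jog_arm(rows="0 0 0.05 0 0 0 1; 0 0 0 0 0 0 1; 0 0 0 0 0 0 1")

```text
time: 17.4
position: [0.4989, -0.0932, 0.2217]
tool_rot: [0.863, 3.019, 0.003]
ft_force: [3.8, 5.4, -2.3]
grip_width: 0.085
grip_force: 40.0
```

```bash
python3 -c "
from h import *
dev()"
```

```text
t 17.4 w,n,z mm [  2.43 -23.86   0.33] F [ 0.4  6.6 -2.3] M [ 1.22  0.09 -0.08] grip 7.4
```

Request:
jog_arm(rows="0 0.05 0.05 0 0 0 1; 0 0 0 0 0 0 1; 0 0 0 0 0 0 1")

```text
time: 17.77
position: [0.4991, -0.0933, 0.2213]
tool_rot: [0.864, 3.019, 0.003]
ft_force: [2.0, 4.8, 1.3]
grip_width: 0.089
grip_force: 40.0
```

```bash
python3 -c "
from h import *
dev()"
```

```text
t 17.77 w,n,z mm [  2.57 -23.82  -0.15] F [-0.8  5.1  1.3] M [ 1.18  0.29 -0.03] grip 7.8
```

Request:
jog_arm(rows="0 0 0.03 0 0 0 1; 0 0 0 0 0 0 1; 0 0 0 0 0 0 1")

```text
time: 18.15
position: [0.4991, -0.0933, 0.2211]
tool_rot: [0.864, 3.019, 0.003]
ft_force: [2.7, 4.4, 2.2]
grip_width: 0.09
grip_force: 40.0
```

```bash
python3 -c "
from h import *
dev()"
```

```text
t 18.15 w,n,z mm [  2.62 -23.83  -0.27] F [0.  5.2 2.2] M [ 1.22  0.36 -0.03] grip 7.8
```

Request:
jog_arm(rows="0 0 0 0 0 0 1; 0 0 0 0 0 0 1", force=6)

```text
time: 18.4
position: [0.4992, -0.0934, 0.221]
tool_rot: [0.863, 3.018, 0.002]
ft_force: [1.9, 4.4, 1.7]
grip_width: 0.089
grip_force: 6.0
```

Request:
jog_arm(rows="0 0 0 0 0 0 0.3; 0 0 0 0 0 0 0.3; 0 0 0 0 0 0 0.3; 0 0 0 0 0 0 0.3; 0 0 0 0 0 0 0.3")

```text
time: 19.02
position: [0.4984, -0.094, 0.22]
tool_rot: [0.865, 3.02, 0.0]
ft_force: [-0.0, -0.2, -0.9]
grip_width: 0.345
grip_force: 0.0
```

```bash
python3 -c "
from h import *
dev()"
```

```text
t 19.02 w,n,z mm [  2.35 -24.82  -1.38] F [ 0.1 -0.2 -0.9] M [-0.02 -0.   -0.01] grip 30.0
```

Released, no residual force. Retreat straight up, then clear of the view.

Request:
jog_arm(rows="0 0 -1 0 0 0 0.3; 0 0 -2 0 0 0 0.3; 0 0 -3 0 0 0 0.3; 0 0 -4 0 0 0 0.3; 0 0 -3 0 0 0 0.3")

```text
time: 19.65
position: [0.4987, -0.094, 0.3527]
tool_rot: [0.864, 3.018, 0.002]
ft_force: [1.0, 0.1, -0.5]
grip_width: 0.352
grip_force: 0.0
```

Request:
jog_arm(rows="4 4 0 0 0 0 0.3; 4 4 0 0 0 0 0.3; 4 4 0 0 0 0 0.3; 4 4 0 0 0 0 0.3; 0 0 0 0 0 0 0.3")

```text
time: 20.27
position: [0.4458, 0.1317, 0.3506]
tool_rot: [0.85, 3.024, 0.002]
ft_force: [0.3, -0.8, 0.4]
grip_width: 0.351
grip_force: 0.0
```

```bash
python3 -c "
from h import *
dev()
for n in('top','scene'):
  d=imaging.get_image(n);x,y=(300,180) if n=='top' else (165,130)
  globals()[n]=cv2.resize(d['img'][y:y+90,x:x+90],(400,400),interpolation=2)
cv2.imwrite('pics/m6.png',np.hstack([top,scene]))"
```

```text
t 20.27 w,n,z mm [-160.3   140.25  129.17] F [ 0.6 -0.5  0.4] M [-0.11 -0.11 -0.03] grip 30.5
```

View pics/m6.png

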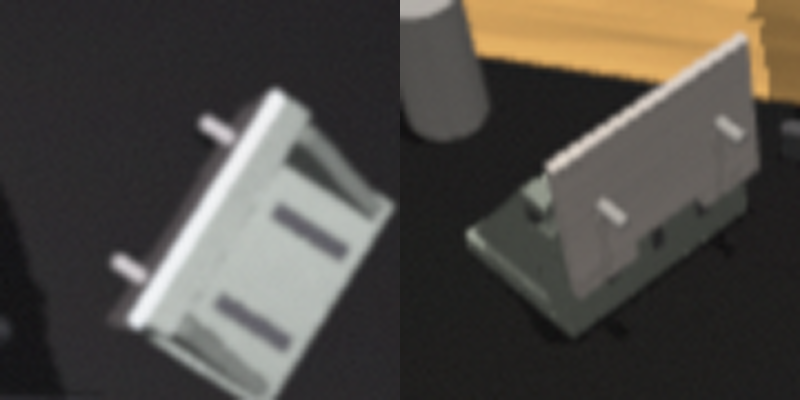

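The picture shows the plate against the face. Both pins stick out through its holes (scene crop at (612,212) and (730,128)), and the robot is clear of it.

```bash
python3 -c "
from h import *
print(ticket.close_job())"
```

```text
the job is handed in; nothing more can be done
None
```

The gauge plate hangs on both dowel pins and looks flush and level against the upright face. It was eased on with wrist readings of about 8 N or less. It is released and the robot is clear; the job is handed in, though the hand-in returned no verdict.

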